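# Set the polishing puck on a baduk stone

### The job

Swing the brass arm by its upright handle fully home against its stop, so that the white stone comes under the polishing press, and let go of it. Then turn the brass wing knob on top of the press clockwise (seen from above) until the rubber puck just touches the stone, and add a quarter of a turn, no more, since too much pressure chips the stone. Let go of the knob and leave the other things on the bench where they are.

Things in the scene. Friction and masses are not known exactly. Their poses are not given: they have to be found in the camera images.
- press: the polishing press, fixed to the bench. Origin: bench surface straight below the screw axis, z up. Base plate 12 mm thick, x -50 to 50, y -95 to 145 mm. A column at y -72 carries a bridge (36 mm wide, top at 152 mm) to the screw axis; there a steel housing 38 mm across ends 158 mm up, the wing knob above it. The brass arm pivots about a vertical axis at x 0, y 120 mm
- knob_grip (a point): middle of the knob's brass wing, on the screw axis, 188 mm above the bench. The wing is an upright flat bar, 56 mm long (along the point's x, which turns with the knob), 12 mm thick (along y), 26 mm tall (175 to 201 mm above the bench; free beside it down to 160 mm). Grip it from above across the 12 mm. It keeps its height as it turns
- knob (a joint): turn of the knob, rad, clockwise from above positive, 0 at the start. Lowers the puck 20 mm a turn. Drag 0.14 N m while the puck is free; does not run back. At the touch a preloaded spring starts to give: the turning moment jumps by 0.08 N m, then grows by 0.04 more in a quarter turn. The touch comes anywhere from 0.8 to 4 rad (the stone's stem is set differently each time); no listed pose tells it
- spindle: the screw spindle with the grey rubber puck (26 mm across, 12 mm thick) sprung at its lower end. Origin: centre of the puck's underside, while the puck is free; 73 mm above the bench with the knob at 0. The puck pushes on the stone with 24 N at the touch, 37 N a quarter turn later. While the gripped knob stands still, drag may carry part of the moment; the jump shows all the same
- swing (a joint): angle of the brass arm, rad: 0 is home against the steel stop block, up to 1.2 swung out; grows clockwise seen from above, so it comes home turning anticlockwise. Starts between 0.5 and 1.0. Stiff pivot (0.12 N m), stays where it is left
- handle_top (a point): centre of the top of the arm's upright handle, a brass pin 14 mm across, free from 50 to 98 mm above the bench (this point: 98 mm), on the arm's short leg, 70 mm from the pivot axis. In the press frame it is at x -70, y 120 mm when home; swung out by angle a it is at x -70 cos a, y 120 + 70 sin a
- stone_spot (a point): end of the arm's long leg, 50 mm above the bench, 120 mm from the pivot axis, straight below the white stone (22 mm across, 9 mm thick, in a spring clip on a stem; its top is somewhere from 61 to 70 mm above the bench). Home means this point is under the screw axis
- spare_puck: bystander: loose grey rubber puck, 36 mm across, 16 mm tall, near the press; origin centre of underside
- slate_stone: bystander: black stone 22 mm across, 9 mm thick, near the press; origin centre of underside
- dish: bystander: celadon dish, 100 mm across, 28 mm tall; origin centre of underside
- chuck_key: bystander: T-shaped key of blued steel, 79 by 77 mm, 13 mm tall; origin on the bench under the crossbar's middle
- paste_jar: bystander: jar 60 mm across, 60 mm tall, on the right; origin centre of underside
- stone_bowl: bystander: turned wooden bowl with lid, 116 mm across, 86 mm tall, on the left; origin centre of underside
- brush: bystander: wooden brush lying on the left, below 40 mm tall; origin at its underside

How it is judged:
On the way, in this order (a step that is already met when the one before it is completed fails the run):
1. the arm is fully home against its stop (within 0.04 rad) while the puck does not press yet (value of joint swing below 0.04 rad and contact force between spindle and anything else below 3 N), for 0.2 s.
2. with the arm home, the turned-down puck touches the stone (value of joint swing below 0.04 rad and contact force between spindle and anything else above 10 N), for 0.1 s.
At the end, for the whole second after the job is handed in: The arm is home (within 0.04 rad of its stop); the puck bears on the stone a quarter turn past the touch, within about 0.07 turn either way (33.2 to 41.0 N on the stone); the knob is at rest; no bystander lies more than 20 mm from where it was (value of joint swing below 0.04 rad and contact force between spindle and anything else between 33.2 and 41 N and velocity of joint knob between -0.05 and 0.05 rad/s and distance of each of spare_puck, slate_stone, dish, chuck_key, paste_jar, stone_bowl, brush from where it was at the start of the episode below 0.02 m).
It fails at once if the puck is pressed on the stone with more than 48 N (over 0.4 turn past the touch): the stone chips (contact force between spindle and anything else above 48 N).
It also fails if it takes over 72 s, if anything falls off the work surface, if the arm or the gripper's body presses on something with over 40 N, if the wrist force passes 120 N, or if a joint passes its speed limit or range.

### The arm

A 6-joint arm with a two-finger parallel gripper is mounted at the origin on the work surface. World frame = base frame: x ahead of the robot, y to its left, z up, the work surface at z = 0. Lengths are in m, angles in rad, forces in N, time in s.
With the tool pointing down it reaches from about 0.325 to 0.775 m from the base axis. Payload 5.5 kg.
Tool frame: the origin (TCP) lies midway between the tips of the shut fingers; the grasp point (between the pads) lies 19 mm behind it; z points along the fingers, x is the direction in which the jaws open and shut, and the axes are right-handed (so a half turn about z gives the same grasp; the last joint's range is limited). The gripper opens to 88 mm and grips with 3 to 60 N. Pads are 20 mm wide; open, the fingers measure 115 mm over their backs; the gripper's body (75 mm by 178 mm) begins 61 mm behind the grasp point.
Start: joints at [1.154, 0.091, 1.231, -0, 1.82, -0.057], TCP at [0.211, 0.562, 0.223] pointing down, gripper open.
Joint ranges: [-2.87, 2.87], [-0.86, 2.18], [0.17, 2.46], [-1.51, 4.65], [0.06, 2.69], [-2.65, 2.65]. Speed limits (rad/s): [2.57, 2.57, 3.01, 3.14, 3.14, 3.14].

### API

Orientations are given as a 3x3 rotation matrix whose columns are the frame's x, y, z axes.
In Python, from workcell import get_state, get_image, job_done gives the robot as it stands.
- The arm moves only by the tool apply_moves, never from a script. Its argument "moves" is a list of rows, each a list of 7 numbers: the shift along the tool's x, y, z in m, then the turn, a rotation vector about the tool's x, y, z in rad, then the opening, from -1 (shut) to 1 (fully open). A call has 1 to 12 rows; each row shifts and turns the commanded pose from where the row before left it, along the tool's axes as they then stand; what a row does not reach is not made up. A row lasts 1/10 s, in which the tool goes at most 50 mm and 8.59 degrees, less where a joint would pass 70% of its speed; a pose out of reach is approached as far as the arm can. A call is refused whole if a number of a shift passes 0.05 or a number of a turn 0.15, either way. A call with a gripper value outside its range is refused whole. The fingers move at their own pace and stop on an object; the grip force is fixed at half the most. Time passes only in rows, so rows that do not move let the fingers close. It gives the time, the measured TCP pose, the force and the opening at its end, in the units of the state.
- get_state(): the state, without advancing time (a new reading comes with each control period).
- get_image(name): name is "scene" or "top"; returns a dict with "color" (420x560x3 uint8, blue, green, red), "K" (3x3 intrinsics, pixels), "R" (3x3) and "t" (3): a world point X has camera coordinates R X + t. Camera axes: x right, y down, z forward; pixel columns grow to the right and rows downward; lengths in m; the calibration is good to about 2 mm. A picture is of the moment at which its call begins. There is no depth.
- job_done(): hands the job in, once; it reports no verdict.
The state is a dict: "time_s": time; "qpos": joint angles; "qvel": joint speeds; "effort": joint torques, N m; "ee_pos": TCP position; "eef_rot": TCP orientation; "ft_force": force on the tool from outside, world axes, zero at the start; "wrist_torque": the same for the moment, N m; "width": finger opening in m.
Only numpy, scipy, OpenCV 4.12 (cv2) and the standard library are available. Lean on these libraries where they do the work, as an engineer would, in place of code of your own. Each camera call takes 0.05 s, during which the arm holds its last target.

## Working session

There is one attempt and no reset: what is moved stays moved. The work goes in short steps, Python scripts to look and compute and a tool call to move; the robot and the scene stay as the last step left them, time stands still between calls to the robot, and variables do not carry over. Pictures are saved under pics/ and viewed, and the job is handed in when it is done.

Besides the shell and the picture viewer there is one more tool, called after "Request:" as name(argument=value, ...) on one line, values as JSON. apply_moves: Moves the arm, as the interface text tells. Its arguments: {"type":"object","properties":{"moves":{"type":"array","items":{"type":"array","items":{"type":"number"}}}},"required":["moves"]}

```bash
mkdir -p pics; ls; python3 - <<'E'
from workcell import *
import cv2,numpy as np
s=get_state()
for k,v in s.items(): print(k,np.round(v,3).tolist())
for n in("scene","top"):
    i=get_image(n); cv2.imwrite(f"pics/{n}0.png",i["color"]); print(n,i["K"],i["R"],i["t"])
    np.savez(f"{n}0.npz",**i)
E
```

```text
pics
time_s 0.0
qpos [1.154, 0.092, 1.232, -0.0, 1.82, -0.057]
qvel [0.0, -0.0, 0.001, -0.002, 0.001, -0.001]
effort [-0.0, -44.647, -40.643, 0.07, 0.03, -0.0]
ee_pos [0.211, 0.561, 0.222]
eef_rot [[0.352, 0.936, -0.001], [0.936, -0.352, -0.002], [-0.002, -0.0, -1.0]]
ft_force [1.199, -0.039, 0.084]
wrist_torque [0.006, 0.012, -0.006]
width 0.088
scene [[499.59580047   0.         278.32828976]
 [  0.         499.59580047 209.29093307]
 [  0.           0.           1.        ]] [[ 0.29479778  0.95548915  0.01160848]
 [ 0.77429035 -0.23173801 -0.58887345]
 [-0.55997207  0.18258692 -0.80814188]] [-0.17635015 -0.31682691  1.52402702]
top [[378.85978134   0.         277.4602026 ]
 [  0.         378.85978134 213.47283021]
 [  0.           0.           1.        ]] [[-0.02207924 -0.99957564 -0.01900149]
 [-0.9872619   0.02479478 -0.15715967]
 [ 0.15756412  0.01528948 -0.98739039]] [0.02782239 0.52828817 0.98399288]
```

View pics/scene0.png

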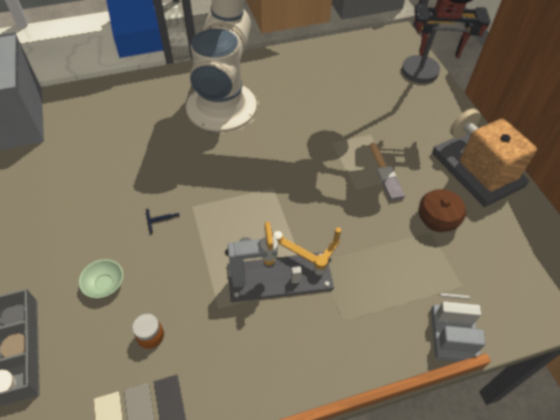

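View pics/top0.png

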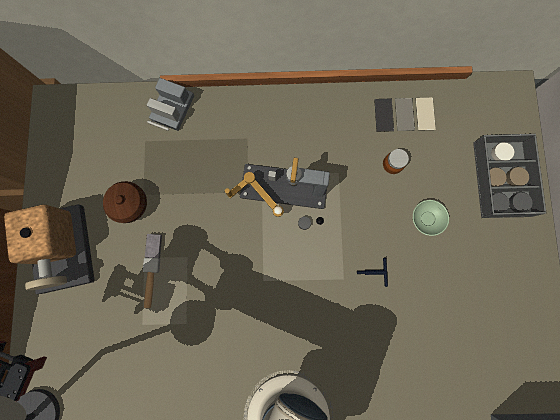

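The scene view shows the press near (280,265) and the top view shows it near (285,185). The handle is at the left end, at about top (229,193), and the knob at about (295,168). I'll zoom in on both.

```bash
python3 - <<'E'
import cv2
a=cv2.imread("pics/scene0.png")[210:310,215:355]; b=cv2.imread("pics/top0.png")[145:235,215:345]
cv2.imwrite("pics/sc_z.png",cv2.resize(a,None,fx=5.5,fy=5.5,interpolation=2)); cv2.imwrite("pics/top_z.png",cv2.resize(b,None,fx=6,fy=6,interpolation=2))
E
```

```text
(no output)
```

View pics/sc_z.png

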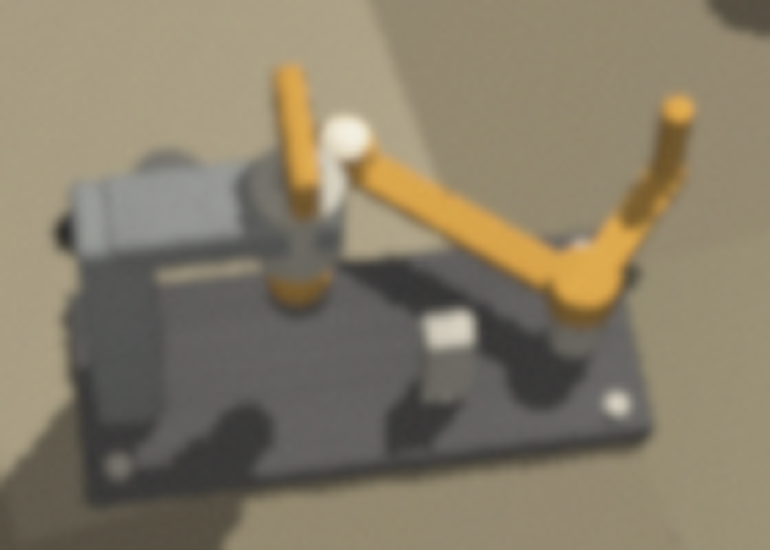

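View pics/top_z.png

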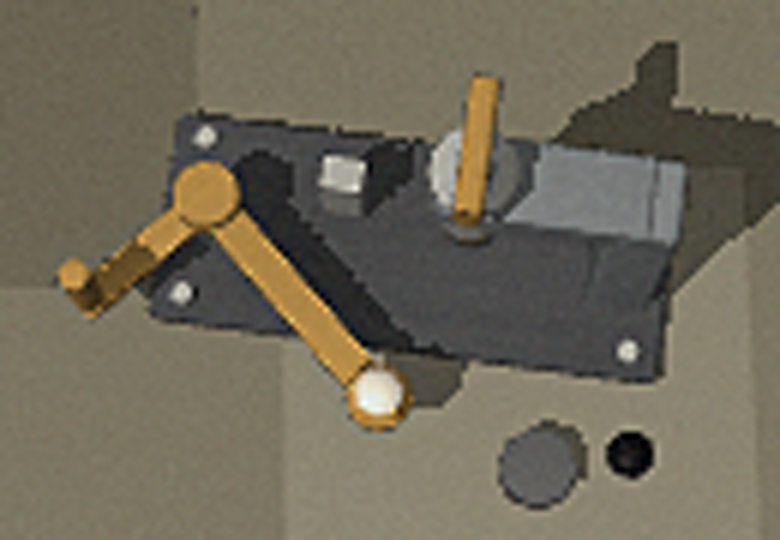

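```bash
cat > fit.py <<'E'
import numpy as np
from scipy.optimize import least_squares
C={n:dict(np.load(f"{n}0.npz")) for n in("scene","top")}
def proj(n,X):
    c=C[n]; p=c["K"]@(c["R"]@X+c["t"]); return p[:2]/p[2]
def un(n,z):
    s,o=(5.5,np.array([215,210])) if n=="scene" else (6,np.array([215,145]))
    return (np.array(z)+.5)/s-.5+o
T=[("top","h",(74,274)),("top","c1",(180,117)),("top","c2",(150,318)),("top","c3",(660,380)),("top","k",(477,147)),("top","s",(380,390)),
("scene","h",(679,107)),("scene","c1",(650,432)),("scene","c4",(95,495)),("scene","s",(347,133)),("scene","k",(297,127))]
def pts(v):
    px,py,yaw,a,hs=v
    L=dict(h=(-.07*np.cos(a),.12+.07*np.sin(a),.098),c1=(.05,.145,.012),c2=(-.05,.145,.012),c3=(-.05,-.095,.012),c4=(.05,-.095,.012),k=(0,0,.201),
      s=(-.12*np.sin(a),.12-.12*np.cos(a),hs))
    R=np.array([[np.cos(yaw),-np.sin(yaw),0],[np.sin(yaw),np.cos(yaw),0],[0,0,1]])
    return {k:R@np.array(p)+[px,py,0] for k,p in L.items()}
def res(v):
    P=pts(v); return np.concatenate([proj(n,P[k])-un(n,z) for n,k,z in T])
if __name__=="__main__":
    r=least_squares(res,[.6,0,0,.7,.065]); print(r.x); print(np.c_[r.fun.reshape(-1,2)].round(2))
    P=pts(r.x); print({k:p.round(4).tolist() for k,p in P.items()})
    # wing direction
    for n,a,b in(("top",(484,78),(470,215)),("scene",(290,68),(308,186))):
        c=C[n]; W=[]
        for z in(a,b):
            d=c["R"].T@np.linalg.solve(c["K"],np.append(un(n,z),1)); o=-c["R"].T@c["t"]; W.append(o+d*(.201-o[2])/d[2])
        print(n,np.round(W,4).tolist(),np.linalg.norm(W[0]-W[1]),np.arctan2(*(W[0]-W[1])[[1,0]]))
E
python3 fit.py
```

```text
[ 0.61043498 -0.02796819 -0.15278973  0.73726586  0.06237953]
[[-0.37 -0.21]
 [-0.46 -1.12]
 [-0.57 -0.53]
 [-0.6  -0.19]
 [-0.08 -1.46]
 [-0.56  0.22]
 [-0.45 -0.3 ]
 [ 0.95 -1.16]
 [-2.05  0.76]
 [-0.77 -0.05]
 [-0.5  -1.75]]
{'h': [0.5846, 0.145, 0.098], 'c1': [0.6819, 0.1077, 0.012], 'c2': [0.5831, 0.123, 0.012], 'c3': [0.5466, -0.1143, 0.012], 'c4': [0.6454, -0.1295, 0.012], 'k': [0.6104, -0.028, 0.201], 's': [0.5354, 0.0151, 0.0624]}
top [[0.6346, -0.0316, 0.201], [0.58, -0.0246, 0.201]] 0.055050138988530894 -0.12761041444880128
scene [[0.5887, -0.0232, 0.201], [0.6405, -0.0317, 0.201]] 0.0524617128703381 2.98010944558171
```

Request:
apply_moves(moves=[[-0.0215,0.0413,0,0,0,0,1],[-0.0215,0.0413,0,0,0,0,1],[-0.0215,0.0413,0,0,0,0,1],[-0.0215,0.0413,0,0,0,0,1],[-0.0215,0.0413,0,0,0,0,1],[-0.0215,0.0413,0,0,0,0,1],[-0.0215,0.0413,0,0,0,0,1],[-0.0215,0.0413,0,0,0,0,1],[-0.0215,0.0413,0,0,0,0,1],[-0.0215,0.0413,0,0,0,0,1],[-0.0215,0.0413,0,0,0,0,1],[-0.0215,0.0413,0,0,0,0,1]])

```text
time_s: 1.3
ee_pos: [0.5851, 0.1439, 0.2221]
eef_rot: [[0.352, 0.936, -0.001], [0.936, -0.352, -0.0], [-0.0, -0.001, -1.0]]
ft_force: [0.1, 0.9, 0.2]
width: 0.0879
```

Request:
apply_moves(moves=[[0,0,0.02,0,0,0.1325,1],[0,0,0.02,0,0,0.1325,1],[0,0,0.02,0,0,0.1325,1],[0,0,0.02,0,0,0.1325,1],[0,0,0,0,0,0,1],[0,0,0,0,0,0,1]])

```text
time_s: 1.9
ee_pos: [0.584, 0.1456, 0.1424]
eef_rot: [[0.775, 0.632, -0.001], [0.632, -0.775, -0.0], [-0.001, -0.001, -1.0]]
ft_force: [0.1, 0.0, 0.8]
width: 0.088
```

```bash
cat > snap.py <<'E'
import sys,cv2,numpy as np
from workcell import *
n,cx,cy,name=sys.argv[1],int(sys.argv[2]),int(sys.argv[3]),sys.argv[4]
i=get_image(n); np.savez(name+".npz",**i)
c=i["color"][cy-50:cy+50,cx-65:cx+65]; cv2.imwrite(f"pics/{name}.png",cv2.resize(c,None,fx=6,fy=6,interpolation=2))
E
python3 snap.py scene 310 260 s1
```

```text
(no output)
```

View pics/s1.png

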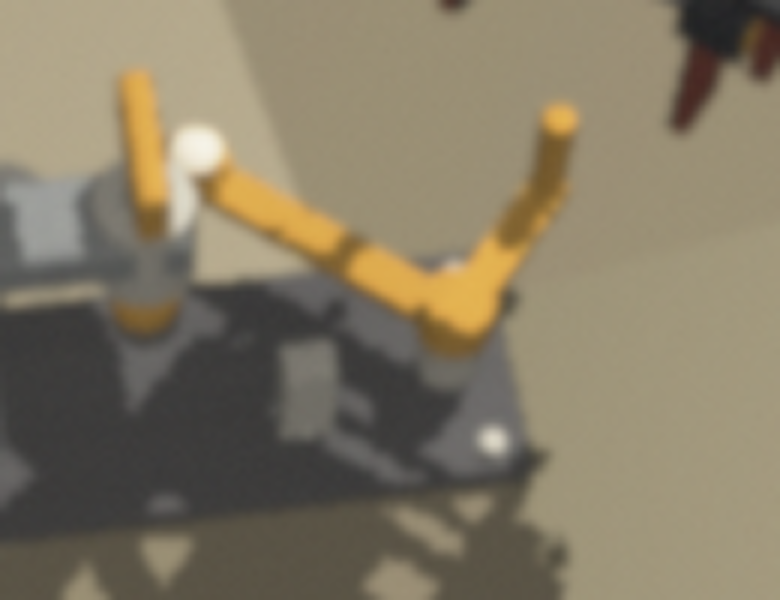

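```bash
python3 - <<'E'
import cv2,numpy as np
from workcell import *
s=get_state(); print(s["ee_pos"],s["qpos"])
for n in("scene","top"):
    i=get_image(n); cv2.imwrite(f"pics/{n}1.png",i["color"])
    p=i["K"]@(i["R"]@s["ee_pos"]+i["t"]); print(n,p[:2]/p[2])
    j=np.load(n+"0.npz"); print(abs(i["R"]-j["R"]).max(),abs(i["t"]-j["t"]).max())
E
```

```text
[0.58449182 0.14571792 0.1435244 ] [ 1.87850749e-01  9.52095953e-02  1.36601273e+00  5.25379542e-06
  1.67964520e+00 -4.96417810e-01]
scene [340.07235745 217.16528517]
0.0 0.0
top [223.47254193 186.08722671]
0.0 0.0
```

View pics/scene1.png

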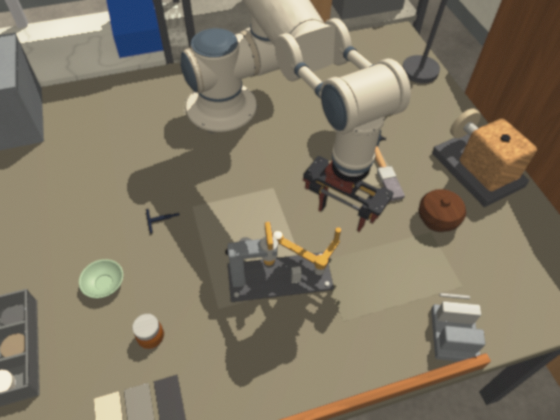

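View pics/top1.png

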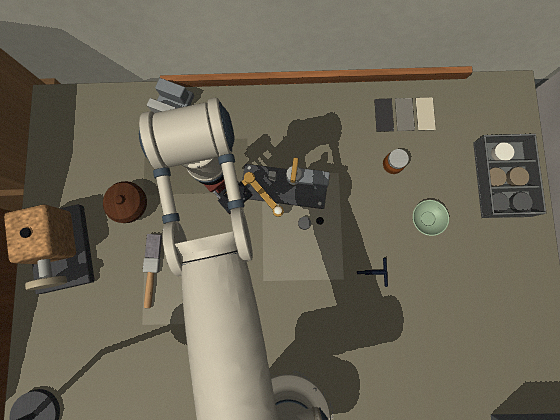

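Both views show the gripper's finger midpoint at scene (340,217), right above the handle as intended. Next I descend and close on the handle.

Request:
apply_moves(moves=[[0,0,0.028,0,0,0,1],[0,0,0.028,0,0,0,1],[0,0,0.026,0,0,0,1],[0,0,0,0,0,0,1]])

```text
time_s: 2.45
ee_pos: [0.5823, 0.1453, 0.0572]
eef_rot: [[0.776, 0.631, -0.006], [0.631, -0.776, -0.001], [-0.005, -0.003, -1.0]]
ft_force: [-1.7, 0.1, -0.8]
width: 0.088
```

Request:
apply_moves(moves=[[0,0,0,0,0,0,-1],[0,0,0,0,0,0,-1],[0,0,0,0,0,0,-1],[0,0,0,0,0,0,-1],[0,0,0,0,0,0,-1],[0,0,0,0,0,0,-1],[0,0,0,0,0,0,-1],[0,0,0,0,0,0,-1]])

```text
time_s: 3.25
ee_pos: [0.5842, 0.1456, 0.0606]
eef_rot: [[0.777, 0.63, -0.0], [0.63, -0.777, -0.0], [-0.0, -0.0, -1.0]]
ft_force: [-0.2, -0.2, -0.6]
width: 0.0272
```

Request:
apply_moves(moves=[[0,0,0,0,0,0,-1],[0,0,0,0,0,0,-1],[0,0,0,0,0,0,-1],[0,0,0,0,0,0,-1],[0,0,0,0,0,0,-1]])

```text
time_s: 3.75
ee_pos: [0.5841, 0.1456, 0.0605]
eef_rot: [[0.777, 0.63, -0.0], [0.63, -0.777, -0.0], [-0.0, -0.0, -1.0]]
ft_force: [-0.2, -0.5, -0.1]
width: 0.0133
```

```bash
python3 snap.py scene 310 240 s2; python3 -c "
from workcell import *
s=get_state();print(s['ee_pos'],s['ft_force'],s['wrist_torque'],s['width'])"
```

```text
[0.58416391 0.14556682 0.06054115] [-0.21882069  0.20712201  0.01776956] [-0.10258155  0.26700301  0.02955523] 0.013305088263828185
```

View pics/s2.png

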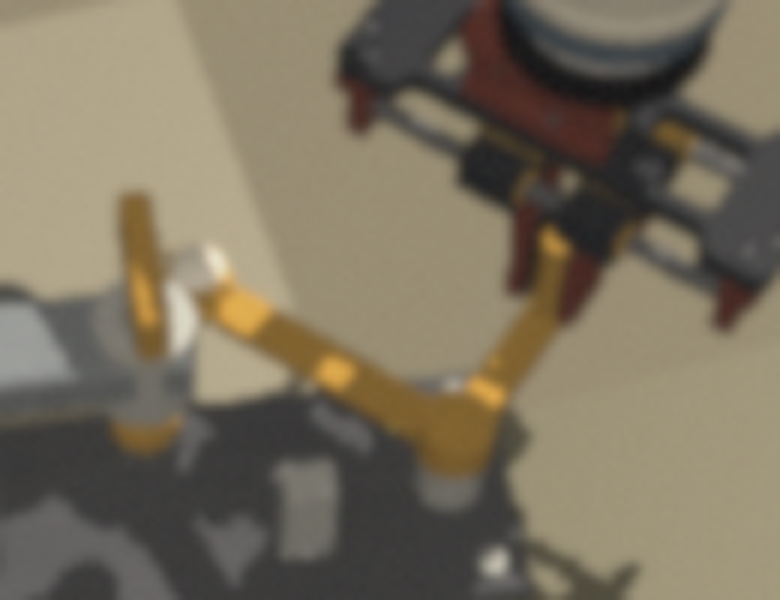

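Request:
apply_moves(moves=[[-0.0056,0.0002,0,0,0,-0.08,-1],[-0.0056,0.0002,0,0,0,-0.08,-1],[-0.0056,0.0002,0,0,0,-0.08,-1],[-0.0056,0.0002,0,0,0,-0.08,-1],[-0.0056,0.0002,0,0,0,-0.08,-1],[-0.0056,0.0002,0,0,0,-0.08,-1],[-0.0056,0.0002,0,0,0,-0.08,-1],[0,0,0,0,0,0,-1],[0,0,0,0,0,0,-1]])

```text
time_s: 4.7
ee_pos: [0.5617, 0.1138, 0.0605]
eef_rot: [[0.326, 0.945, -0.001], [0.945, -0.326, -0.0], [-0.001, -0.001, -1.0]]
ft_force: [-3.0, -1.1, -0.0]
width: 0.0135
```

Request:
apply_moves(moves=[[-0.0035,0.0001,0,0,0,-0.05,-1],[-0.0035,0.0001,0,0,0,-0.05,-1],[-0.0014,0,0,0,0,-0.02,-1],[0,0,0,0,0,0,-1],[0,0,0,0,0,0,-1]])

```text
time_s: 5.2
ee_pos: [0.5594, 0.1061, 0.0605]
eef_rot: [[0.21, 0.978, -0.001], [0.978, -0.21, 0.0], [-0.0, -0.001, -1.0]]
ft_force: [-4.0, 0.4, -0.1]
width: 0.0138
```

Request:
apply_moves(moves=[[-0.0014,0,0,0,0,-0.02,-1],[0,0,0,0,0,0,-1]])

```text
time_s: 5.4
ee_pos: [0.5591, 0.1047, 0.0605]
eef_rot: [[0.188, 0.982, -0.001], [0.982, -0.188, 0.0], [0.0, -0.001, -1.0]]
ft_force: [-5.7, 1.4, 0.1]
width: 0.0134
```

Request:
apply_moves(moves=[[-0.001,0,0,0,0,-0.01,-1],[0,0,0,0,0,0,-1]])

```text
time_s: 5.6
ee_pos: [0.559, 0.1037, 0.0605]
eef_rot: [[0.178, 0.984, -0.001], [0.984, -0.178, 0.0], [0.0, -0.001, -1.0]]
ft_force: [-5.3, 1.7, 1.2]
width: 0.0135
```

Request:
apply_moves(moves=[[-0.001,0,0,0,0,-0.01,-1],[0,0,0,0,0,0,-1]])

```text
time_s: 5.8
ee_pos: [0.5588, 0.1027, 0.0605]
eef_rot: [[0.168, 0.986, -0.001], [0.986, -0.168, 0.0], [0.0, -0.001, -1.0]]
ft_force: [-5.4, 0.9, 0.2]
width: 0.0134
```

Request:
apply_moves(moves=[[-0.001,0,0,0,0,-0.014,-1],[0,0,0,0,0,0,-1]])

```text
time_s: 6.0
ee_pos: [0.5586, 0.1017, 0.0605]
eef_rot: [[0.154, 0.988, -0.001], [0.988, -0.154, 0.0], [0.0, -0.001, -1.0]]
ft_force: [-6.0, 2.4, 0.4]
width: 0.0137
```

Request:
apply_moves(moves=[[-0.001,0,0,0,0,0,-1],[0,0,0,0,0,0,-1]])

```text
time_s: 6.2
ee_pos: [0.5586, 0.1016, 0.0605]
eef_rot: [[0.154, 0.988, -0.0], [0.988, -0.154, 0.002], [0.002, -0.001, -1.0]]
ft_force: [-3.8, 4.4, -0.1]
width: 0.0132
```

Request:
apply_moves(moves=[[-0.001,0,0,0,0,0,-1],[0,0,0,0,0,0,-1]])

```text
time_s: 6.4
ee_pos: [0.5586, 0.1015, 0.0605]
eef_rot: [[0.154, 0.988, 0.0], [0.988, -0.154, 0.004], [0.004, -0.0, -1.0]]
ft_force: [-2.6, 7.9, -1.2]
width: 0.0132
```

Request:
apply_moves(moves=[[-0.001,0,0,0,0,0,-1],[0,0,0,0,0,0,-1]])

```text
time_s: 6.6
ee_pos: [0.5586, 0.1015, 0.0605]
eef_rot: [[0.153, 0.988, 0.001], [0.988, -0.153, 0.005], [0.005, 0.0, -1.0]]
ft_force: [-2.1, 11.4, -1.8]
width: 0.0134
```

Request:
apply_moves(moves=[[0,0,0,0,0,0,0.5],[0,0,0,0,0,0,0.5],[0,0,0,0,0,0,0.5],[0,0,0,0,0,0,0.5],[0,0,0,0,0,0,0.5],[0,0,0,0,0,0,0.5],[0,0,-0.03,0,0,0,0.5],[0,0,-0.04,0,0,0,0.5],[0,0,-0.04,0,0,0,0.5],[0,0,-0.04,0,0,0,0.5],[0,0,-0.04,0,0,0,0.5],[0,0,0,0,0,0,0.5]])

```text
time_s: 7.8
ee_pos: [0.5602, 0.0987, 0.2583]
eef_rot: [[0.155, 0.988, 0.012], [0.988, -0.155, 0.001], [0.003, 0.011, -1.0]]
ft_force: [0.4, 0.7, 1.1]
width: 0.0662
```

```bash
python3 snap.py scene 290 260 s3; python3 snap.py top 275 190 t3
```

```text
(no output)
```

View pics/s3.png

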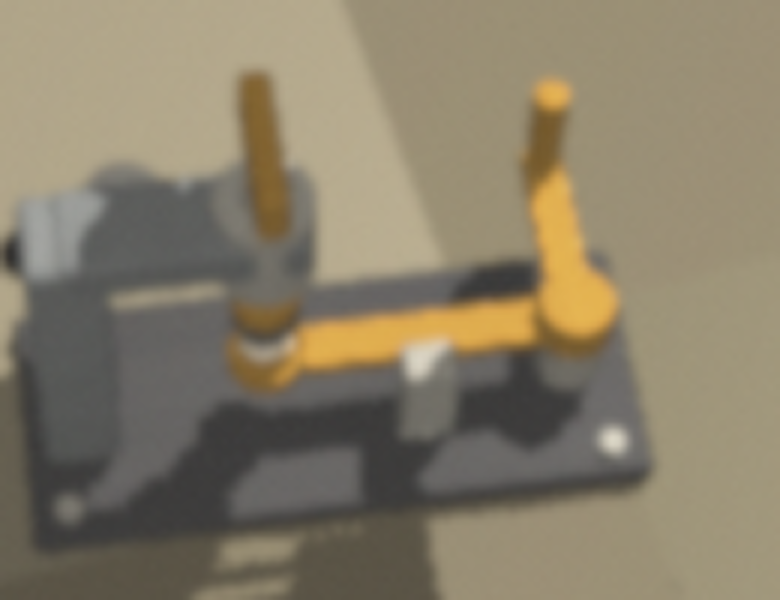

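View pics/t3.png

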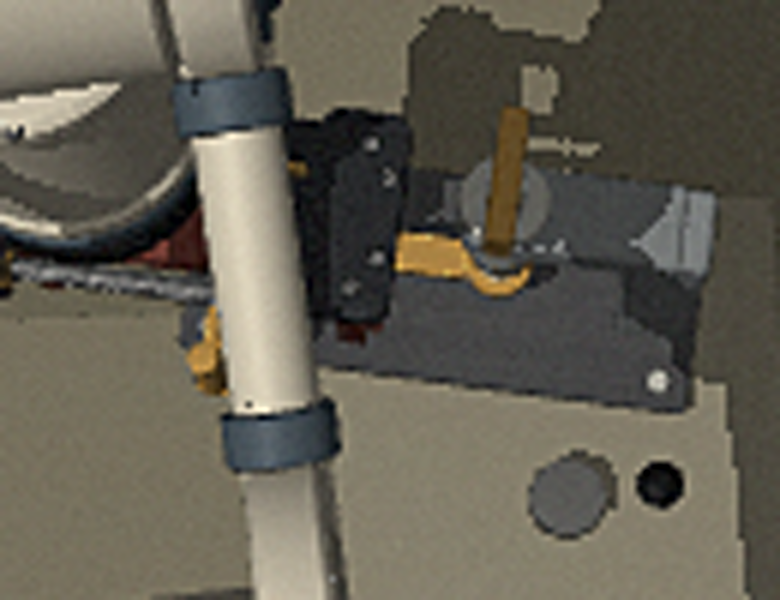

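The scene picture shows the brass arm lying against the stop block at (425,360), with the stone under the puck at (265,345). The bystanders haven't been touched. Now the knob.

```bash
python3 -c "
from workcell import *
import numpy as np
s=get_state();print(s['ee_pos'],s['eef_rot'].round(4),s['ft_force'],s['wrist_torque'],s['width'],s['qpos'])
d=np.array([.6104,-.028,.215])-s['ee_pos'];print(s['eef_rot'].T@d)"
```

```text
[0.55894362 0.09857299 0.25173079] [[ 1.552e-01  9.879e-01  2.600e-03]
 [ 9.879e-01 -1.552e-01  2.000e-04]
 [ 6.000e-04  2.500e-03 -1.000e+00]] [-0.59895888  0.35613051 -0.43022537] [-0.03415685  0.05035159  0.03945319] 0.06591566834858734 [ 1.14667104e-01  8.87234002e-03  1.26403623e+00 -7.90759524e-05
  1.86610106e+00 -1.30029335e+00]
[-0.11707395  0.07038812  0.03683526]
```

Request:
apply_moves(moves=[[-0.0293,0.0176,0,0,0,0,0.5],[-0.0293,0.0176,0,0,0,0,0.5],[-0.0293,0.0176,0,0,0,0,0.5],[-0.0293,0.0176,0,0,0,0,0.5],[0,0,0,0,0,0,0.5],[0,0,0,0,0,0,0.5],[0,0,0,0,0,0,0.5]])

```text
time_s: 8.6
ee_pos: [0.6093, -0.0272, 0.2494]
eef_rot: [[0.154, 0.988, -0.002], [0.988, -0.154, 0.001], [0.0, -0.002, -1.0]]
ft_force: [0.4, 0.7, -0.7]
width: 0.0654
```

```bash
python3 snap.py scene 275 240 s4; python3 -c "
from workcell import *
s=get_state();print(s['ee_pos'],s['ft_force'],s['wrist_torque'],s['qpos'])"
```

```text
[ 0.60938678 -0.02697507  0.25001904] [ 0.89152029  0.65705419 -0.72142288] [-0.01649241 -0.01598657 -0.04082192] [-1.00193393e-01  1.27083740e-01  1.14354958e+00  3.43624287e-04
  1.87203206e+00 -1.51636428e+00]
```

View pics/s4.png

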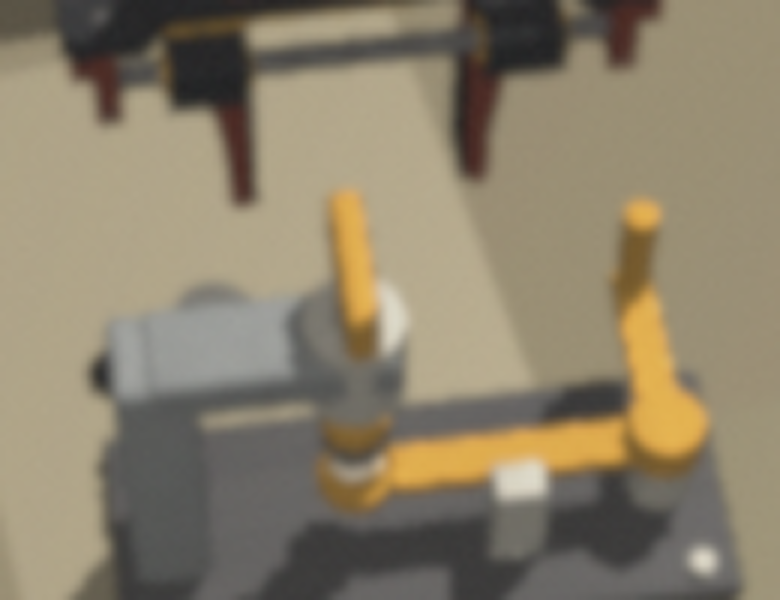

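The fingers straddle the wing symmetrically, at pixels (240,200) and (472,175) with the wing at (350,270). Descending and gripping.

Request:
apply_moves(moves=[[-0.0008,0.0011,0.027,0,0,0,0.5],[0,0,0.027,0,0,0,0.5],[0,0,0.027,0,0,0,0.5],[0,0,0,0,0,0,0.5],[0,0,0,0,0,0,-1],[0,0,0,0,0,0,-1],[0,0,0,0,0,0,-1],[0,0,0,0,0,0,-1],[0,0,0,0,0,0,-1],[0,0,0,0,0,0,-1],[0,0,0,0,0,0,-1],[0,0,0,0,0,0,-1]])

```text
time_s: 9.85
ee_pos: [0.6109, -0.0284, 0.1698]
eef_rot: [[0.155, 0.988, 0.0], [0.988, -0.155, 0.001], [0.001, 0.0, -1.0]]
ft_force: [0.4, 3.0, -0.0]
width: 0.0142
```

Request:
apply_moves(moves=[[0,0,0,0,0,0,-1],[0,0,0,0,0,0,-1],[0,0,0,0,0,0,-1],[0,0,0,0,0,0,-1]])

```text
time_s: 10.25
ee_pos: [0.6109, -0.0284, 0.1698]
eef_rot: [[0.154, 0.988, 0.001], [0.988, -0.154, 0.001], [0.001, 0.0, -1.0]]
ft_force: [1.2, 5.0, 1.5]
width: 0.0141
```

```bash
cat > st.py <<'E'
from workcell import *
import numpy as np,os,json
s=get_state();R=s['eef_rot'];yaw=np.arctan2(R[1,0],R[0,0])
print('t',s['time_s'],'p',np.round(s['ee_pos'],4),'yaw',yaw.round(4),'tilt',R[:2,2].round(4),'F',np.round(s['ft_force'],1),'T',np.round(s['wrist_torque'],3),'q6',s['qpos'][5].round(3),'eff6',s['effort'][5].round(3),'w',round(float(s['width']),4))
E
python3 st.py
```

```text
t 10.25 p [ 0.6109 -0.0284  0.1698] yaw 1.4157 tilt [0.0005 0.001 ] F [1.2 5.  1.5] T [ 0.941 -0.234 -0.028] q6 -1.518 eff6 -0.009 w 0.0141
```

Request:
apply_moves(moves=[[0,0,0,0,0,0,-1],[0,0,0,0,0,0,-1],[0,0,0,0,0,0,-1],[0,0,0,0,0,0,-1],[0,0,0,0,0,0,-1]])

```text
time_s: 10.75
ee_pos: [0.6109, -0.0284, 0.1698]
eef_rot: [[0.155, 0.988, 0.0], [0.988, -0.155, 0.001], [0.001, 0.0, -1.0]]
ft_force: [1.8, 5.5, 1.2]
width: 0.0142
```

```bash
python3 st.py; python3 snap.py scene 275 220 s5
```

```text
t 10.75 p [ 0.6109 -0.0284  0.1698] yaw 1.4157 tilt [0.0005 0.001 ] F [1.8 5.5 1.2] T [ 0.948 -0.185  0.022] q6 -1.518 eff6 -0.009 w 0.0142
```

View pics/s5.png

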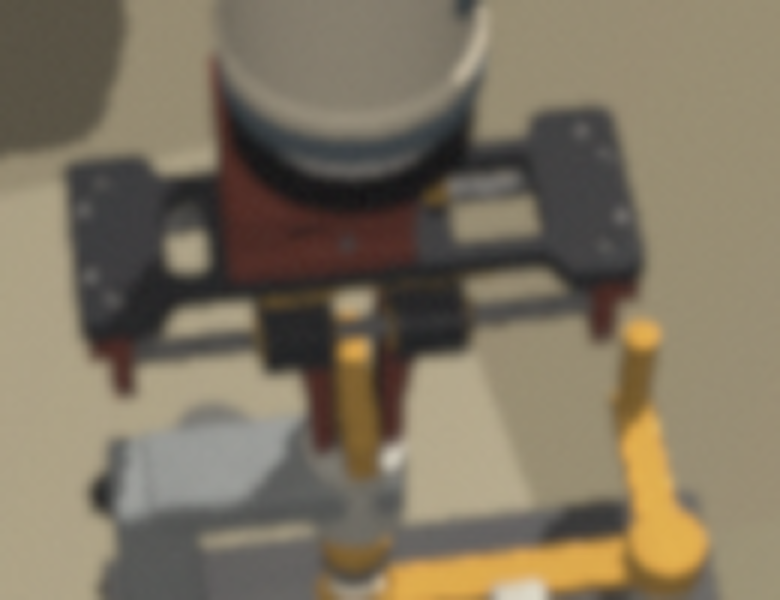

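Request:
apply_moves(moves=[[0.001,0,0,0,0,0,-1],[0,0,0,0,0,0,-1],[0,0,0,0,0,0,-1],[0,0,0,0,0,0,-1]])

```text
time_s: 11.2
ee_pos: [0.6109, -0.0284, 0.1698]
eef_rot: [[0.155, 0.988, 0.0], [0.988, -0.155, -0.0], [-0.0, 0.0, -1.0]]
ft_force: [1.0, 1.4, 1.2]
width: 0.0138
```

```bash
python3 st.py
```

```text
t 11.2 p [ 0.6109 -0.0284  0.1698] yaw 1.4147 tilt [ 0.0002 -0.0003] F [1.  1.4 1.2] T [ 0.283 -0.13   0.007] q6 -1.517 eff6 0.001 w 0.0138
```

Request:
apply_moves(moves=[[0,0,0,0,0,0.03,-1],[0,0,0,0,0,0.03,-1],[0,0,0,0,0,0.03,-1]])

```text
time_s: 11.5
ee_pos: [0.6109, -0.0285, 0.1698]
eef_rot: [[0.245, 0.97, 0.0], [0.97, -0.245, -0.001], [-0.001, 0.0, -1.0]]
ft_force: [-0.1, 1.7, 2.1]
width: 0.0143
```

```bash
python3 st.py
```

```text
t 11.5 p [ 0.6109 -0.0285  0.1698] yaw 1.3236 tilt [ 0.0001 -0.0006] F [-0.1  1.7  2.1] T [ 0.211 -0.097  0.146] q6 -1.426 eff6 -0.264 w 0.0143
```

Request:
apply_moves(moves=[[0,0,0,0,0,0.03,-1],[0,0,0,0,0,0.03,-1],[0,0,0,0,0,0.03,-1],[0,0,0,0,0,0.03,-1]])

```text
time_s: 11.9
ee_pos: [0.6109, -0.0286, 0.1698]
eef_rot: [[0.359, 0.933, -0.0], [0.933, -0.359, -0.001], [-0.001, 0.0, -1.0]]
ft_force: [0.9, 1.2, 2.2]
width: 0.0143
```

```bash
python3 st.py
```

```text
t 11.9 p [ 0.6109 -0.0286  0.1698] yaw 1.2034 tilt [-0.     -0.0008] F [0.9 1.2 2.2] T [ 0.12  -0.051  0.136] q6 -1.306 eff6 -0.262 w 0.0143
```

Request:
apply_moves(moves=[[0,0,0,0,0,0.05,-1],[0,0,0,0,0,0.05,-1],[0,0,0,0,0,0.05,-1],[0,0,0,0,0,0.05,-1],[0,0,0,0,0,0.05,-1],[0,0,0,0,0,0.05,-1],[0,0,0,0,0,0.05,-1],[0,0,0,0,0,0.05,-1]])

```text
time_s: 12.7
ee_pos: [0.6106, -0.0291, 0.1697]
eef_rot: [[0.695, 0.719, -0.001], [0.719, -0.695, -0.002], [-0.002, 0.001, -1.0]]
ft_force: [-1.2, -0.8, 2.6]
width: 0.0146
```

```bash
python3 st.py
```

```text
t 12.7 p [ 0.6106 -0.0291  0.1697] yaw 0.8021 tilt [-0.0008 -0.0016] F [-1.2 -0.8  2.6] T [-0.144  0.204  0.12 ] q6 -0.905 eff6 -0.523 w 0.0146
```

Request:
apply_moves(moves=[[0,0,0,0,0,0.05,-1],[0,0,0,0,0,0.05,-1],[0,0,0,0,0,0.05,-1],[0,0,0,0,0,0.05,-1],[0,0,0,0,0,0.05,-1]])

```text
time_s: 13.2
ee_pos: [0.6103, -0.0294, 0.1697]
eef_rot: [[0.852, 0.524, -0.001], [0.524, -0.852, -0.002], [-0.002, 0.001, -1.0]]
ft_force: [-2.4, -1.7, 2.7]
width: 0.0141
```

```bash
python3 st.py
```

```text
t 13.2 p [ 0.6103 -0.0294  0.1697] yaw 0.5518 tilt [-0.0014 -0.002 ] F [-2.4 -1.7  2.7] T [-0.252  0.388  0.103] q6 -0.655 eff6 -0.521 w 0.0141
```

Request:
apply_moves(moves=[[0,0,0,0,0,0.05,-1],[0,0,0,0,0,0.05,-1],[0,0,0,0,0,0.05,-1],[0,0,0,0,0,0.05,-1]])

```text
time_s: 13.6
ee_pos: [0.6101, -0.0295, 0.1698]
eef_rot: [[0.939, 0.344, -0.002], [0.344, -0.939, -0.002], [-0.003, 0.001, -1.0]]
ft_force: [-2.9, -1.7, 3.3]
width: 0.0143
```

```bash
python3 st.py
```

```text
t 13.6 p [ 0.6101 -0.0295  0.1698] yaw 0.3517 tilt [-0.002  -0.0022] F [-2.9 -1.7  3.3] T [-0.355  0.641  0.116] q6 -0.455 eff6 -0.519 w 0.0143
```

Request:
apply_moves(moves=[[0,0,0,0,0,0.05,-1],[0,0,0,0,0,0.05,-1],[0,0,0,0,0,0.05,-1],[0,0,0,0,0,0.05,-1]])

```text
time_s: 14.0
ee_pos: [0.6098, -0.0296, 0.1698]
eef_rot: [[0.989, 0.151, -0.003], [0.151, -0.989, -0.002], [-0.003, 0.002, -1.0]]
ft_force: [-4.2, -1.7, 3.0]
width: 0.0139
```

```bash
python3 st.py
```

```text
t 14.0 p [ 0.6098 -0.0296  0.1698] yaw 0.1516 tilt [-0.0027 -0.0023] F [-4.2 -1.7  3. ] T [-0.386  0.843  0.184] q6 -0.255 eff6 -0.518 w 0.0139
```

Request:
apply_moves(moves=[[0,0,0,0,0,0.05,-1],[0,0,0,0,0,0.05,-1],[0,0,0,0,0,0.05,-1],[0,0,0,0,0,0.05,-1]])

```text
time_s: 14.4
ee_pos: [0.6095, -0.0296, 0.1697]
eef_rot: [[0.999, -0.048, -0.003], [-0.048, -0.999, -0.002], [-0.003, 0.003, -1.0]]
ft_force: [-6.1, -1.3, 3.8]
width: 0.014
```

```bash
python3 st.py
```

```text
t 14.4 p [ 0.6095 -0.0296  0.1697] yaw -0.0484 tilt [-0.0035 -0.0024] F [-6.1 -1.3  3.8] T [-0.447  1.049  0.128] q6 -0.055 eff6 -0.516 w 0.014
```

Request:
apply_moves(moves=[[0,0,0,0,0,0.05,-1],[0,0,0,0,0,0.05,-1],[0,0,0,0,0,0.05,-1],[0,0,0,0,0,0.05,-1]])

```text
time_s: 14.8
ee_pos: [0.6092, -0.0296, 0.1697]
eef_rot: [[0.969, -0.246, -0.004], [-0.246, -0.969, -0.002], [-0.004, 0.003, -1.0]]
ft_force: [-7.1, -1.5, 4.6]
width: 0.0145
```

```bash
python3 st.py
```

```text
t 14.8 p [ 0.6092 -0.0296  0.1697] yaw -0.2484 tilt [-0.0042 -0.0023] F [-7.1 -1.5  4.6] T [-0.404  1.277  0.128] q6 0.145 eff6 -0.515 w 0.0145
```

Request:
apply_moves(moves=[[-0.001,0,0,0,0,0.05,-1],[0,0,0,0,0,0.05,-1],[0,0,0,0,0,0.05,-1],[0,0,0,0,0,0.05,-1],[0,0,0,0,0,0.05,-1]])

```text
time_s: 15.3
ee_pos: [0.6088, -0.0294, 0.1697]
eef_rot: [[0.878, -0.478, -0.003], [-0.478, -0.878, -0.002], [-0.001, 0.003, -1.0]]
ft_force: [-3.9, -1.9, 2.7]
width: 0.0144
```

```bash
python3 st.py
```

```text
t 15.3 p [ 0.6088 -0.0294  0.1697] yaw -0.4985 tilt [-0.0028 -0.0025] F [-3.9 -1.9  2.7] T [-0.412  0.872  0.103] q6 0.395 eff6 -0.52 w 0.0144
```

Request:
apply_moves(moves=[[0,0,0,0,0,0.05,-1],[0,0,0,0,0,0.05,-1],[0,0,0,0,0,0.05,-1],[0,0,0,0,0,0.05,-1],[0,0,0,0,0,0.05,-1]])

```text
time_s: 15.8
ee_pos: [0.6085, -0.0292, 0.1697]
eef_rot: [[0.733, -0.68, -0.004], [-0.68, -0.733, -0.002], [-0.001, 0.004, -1.0]]
ft_force: [-5.9, -1.5, 4.1]
width: 0.014
```

```bash
python3 st.py
```

```text
t 15.8 p [ 0.6085 -0.0292  0.1697] yaw -0.7482 tilt [-0.0035 -0.0021] F [-5.9 -1.5  4.1] T [-0.34   1.13   0.129] q6 0.645 eff6 -0.52 w 0.014
```

```bash
python3 - <<'E'
import numpy as np
d=np.array([[1.4157,.6109,-.0284],[1.2034,.6109,-.0286],[.8021,.6106,-.0291],[.5518,.6103,-.0294],[.3517,.6101,-.0295],[.1516,.6098,-.0296],[-.0484,.6095,-.0296],[-.2484,.6092,-.0296],[-.4985,.6088,-.0294],[-.7482,.6085,-.0292]])
A=[];b=[]
for y,px,py in d:
    c,s=np.cos(y),np.sin(y); A+=[[1,0,c,-s],[0,1,s,c]]; b+=[px,py]
x,r,_,_=np.linalg.lstsq(np.array(A),np.array(b),rcond=None); print(x,r)
E
```

```text
[ 6.09513320e-01 -2.81387761e-02  3.10307661e-05 -1.46432694e-03] [2.46502139e-08]
```

Request:
apply_moves(moves=[[0,0,0,0,0,0,1],[0,0,0,0,0,0,1],[0,0,0,0,0,0,1],[0,0,0,0,0,0,1],[0,0,0,0,0,0,1],[0,0,0,0,0,0,1],[0,0,0,0,0,0,1],[0,0,0,0,0,0,1],[0,0,-0.025,0,0,0,1],[0,0,-0.025,0,0,0,1],[0,0,0,0,0,0,1]])

```text
time_s: 16.9
ee_pos: [0.6112, -0.028, 0.2242]
eef_rot: [[0.735, -0.678, 0.007], [-0.678, -0.735, -0.001], [0.006, -0.004, -1.0]]
ft_force: [-0.3, 0.4, 0.0]
width: 0.0878
```

```bash
python3 st.py; python3 snap.py scene 275 240 s6
```

```text
t 16.9 p [ 0.6112 -0.028   0.2242] yaw -0.745 tilt [ 0.007  -0.0007] F [-0.3  0.4  0. ] T [-0.093  0.112 -0.007] q6 0.644 eff6 -0.001 w 0.0878
```

View pics/s6.png

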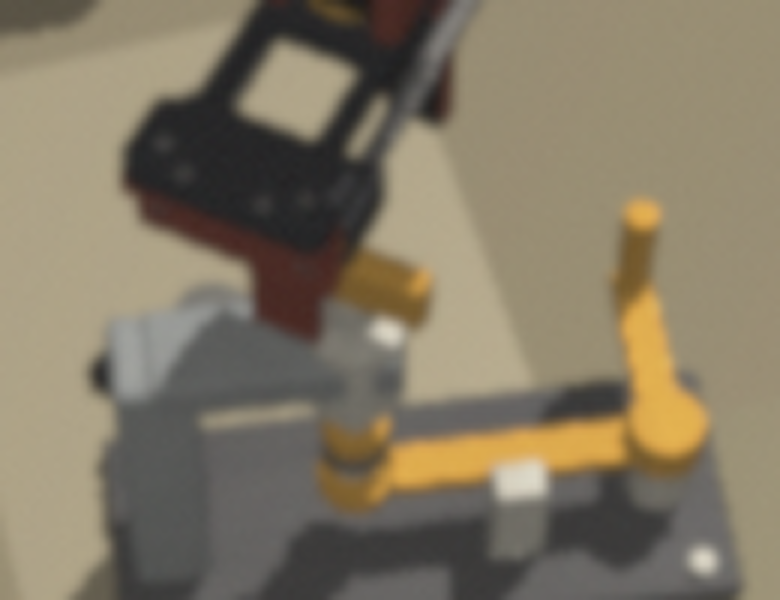

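Request:
apply_moves(moves=[[0,0,0,0,0,-0.1495,1],[0,0,0,0,0,-0.1495,1],[0,0,0,0,0,-0.1495,1],[0,0,0,0,0,-0.1495,1],[0,0,0,0,0,-0.1495,1],[0,0,0,0,0,-0.1495,1],[0,0,0,0,0,-0.1495,1],[0,0,0,0,0,-0.1495,1],[0,0,0,0,0,-0.1495,1],[0,0,0,0,0,-0.1495,1],[0,0,0,0,0,-0.1495,1]])

```text
time_s: 18.05
ee_pos: [0.6095, -0.0278, 0.2175]
eef_rot: [[0.617, 0.787, -0.003], [0.787, -0.617, 0.0], [-0.001, -0.002, -1.0]]
ft_force: [-0.2, -0.5, -0.3]
width: 0.0879
```

Request:
apply_moves(moves=[[0,0,0,0,0,-0.1495,1],[0,0,0,0,0,-0.1495,1],[0,0,0,0,0,-0.1495,1],[0,0,0,0,0,-0.1495,1],[0,0,0,0,0,-0.1495,1],[0,0,0,0,0,-0.1495,1],[0,0,0,0,0,-0.1495,1],[0,0,0,0,0,-0.1495,1],[0,0,0,0,0,-0.1495,1],[0,0,0,0,0,-0.1495,1],[0,0,0,0,0,0,1],[0,0,0,0,0,0,1]])

```text
time_s: 19.25
ee_pos: [0.6096, -0.0278, 0.2183]
eef_rot: [[-0.731, 0.682, -0.002], [0.682, 0.731, 0.0], [0.001, -0.001, -1.0]]
ft_force: [0.1, -0.1, -0.2]
width: 0.0875
```

```bash
python3 st.py; python3 snap.py top 290 175 t6;python3 -c "
from workcell import *
import numpy as np
s=get_state();print(s['eef_rot'].T@(np.array([.6095,-.0281,.169])-s['ee_pos']))"
```

```text
t 19.25 p [ 0.6096 -0.0278  0.2183] yaw 2.3905 tilt [-0.0018  0.0002] F [ 0.1 -0.1 -0.2] T [0.098 0.036 0.015] q6 -2.492 eff6 -0.19 w 0.0875
[-6.10818942e-05 -3.15133259e-04  4.96404239e-02]
```

View pics/t6.png

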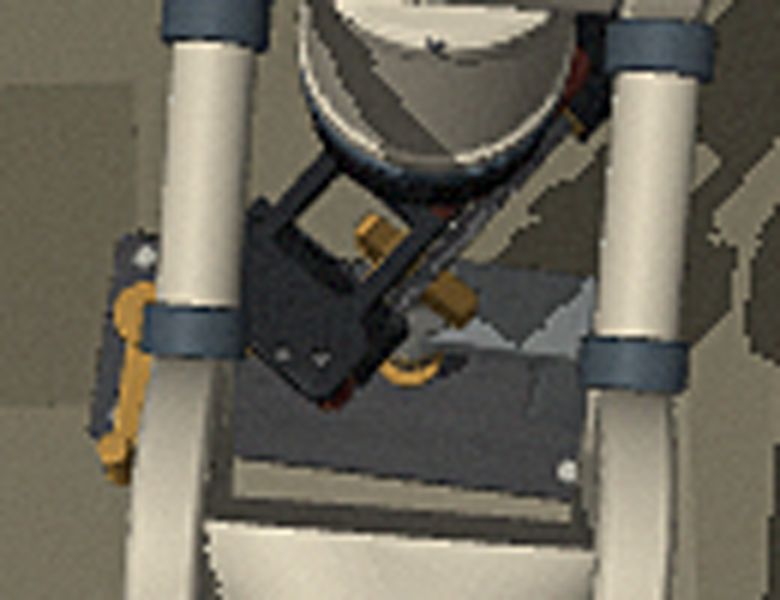

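The wing seen between the fingers at (375,240)–(450,300) is still aligned with the new grip. Descending and closing again.

Request:
apply_moves(moves=[[0,0,0.025,0,0,0,1],[0,0,0.024,0,0,0,1],[0,0,0,0,0,0,1],[0,0,0,0,0,0,-1],[0,0,0,0,0,0,-1],[0,0,0,0,0,0,-1],[0,0,0,0,0,0,-1],[0,0,0,0,0,0,-1],[0,0,0,0,0,0,-1],[0,0,0,0,0,0,-1],[0,0,0,0,0,0,-1]])

```text
time_s: 20.4
ee_pos: [0.6099, -0.0278, 0.1706]
eef_rot: [[-0.734, 0.68, -0.0], [0.68, 0.734, -0.0], [0.0, -0.0, -1.0]]
ft_force: [0.4, -0.4, 0.1]
width: 0.0271
```

Request:
apply_moves(moves=[[0,0,0,0,0,0,-1],[0,0,0,0,0,0,-1],[0,0,0,0,0,0,-1],[0,0,0,0,0,0,-1],[0,0,0,0,0,0,-1],[0,0,0,0,0,0,-1]])

```text
time_s: 21.0
ee_pos: [0.6098, -0.0278, 0.1706]
eef_rot: [[-0.734, 0.679, -0.0], [0.679, 0.734, 0.0], [0.0, -0.0, -1.0]]
ft_force: [-0.9, 1.9, 0.5]
width: 0.0136
```

```bash
python3 st.py
```

```text
t 21.0 p [ 0.6098 -0.0278  0.1706] yaw 2.3945 tilt [-0.0004  0.0002] F [-0.9  1.9  0.5] T [0.302 0.381 0.036] q6 -2.496 eff6 -0.005 w 0.0136
```

Request:
apply_moves(moves=[[0,0,0,0,0,0.05,-1],[0,0,0,0,0,0.05,-1],[0,0,0,0,0,0.05,-1]])

```text
time_s: 21.3
ee_pos: [0.6098, -0.0278, 0.1706]
eef_rot: [[-0.623, 0.783, -0.0], [0.783, 0.623, 0.0], [0.0, -0.0, -1.0]]
ft_force: [-1.3, 1.4, 0.2]
width: 0.014
```

```bash
python3 st.py
```

```text
t 21.3 p [ 0.6098 -0.0278  0.1706] yaw 2.2428 tilt [-0.0003  0.0001] F [-1.3  1.4  0.2] T [0.2   0.254 0.082] q6 -2.344 eff6 -0.524 w 0.014
```

Request:
apply_moves(moves=[[0,0,0,0,0,0.05,-1],[0,0,0,0,0,0.05,-1],[0,0,0,0,0,0.05,-1]])

```text
time_s: 21.6
ee_pos: [0.6099, -0.0278, 0.1706]
eef_rot: [[-0.499, 0.867, -0.0], [0.867, 0.499, -0.0], [0.0, -0.0, -1.0]]
ft_force: [-1.7, 1.3, 0.6]
width: 0.0137
```

```bash
python3 st.py
```

```text
t 21.6 p [ 0.6099 -0.0278  0.1706] yaw 2.0928 tilt [-0.0002 -0.    ] F [-1.7  1.3  0.6] T [0.203 0.286 0.162] q6 -2.194 eff6 -0.493 w 0.0137
```

Request:
apply_moves(moves=[[0,0,0,0,0,0.05,-1],[0,0,0,0,0,0.05,-1],[0,0,0,0,0,0.05,-1]])

```text
time_s: 21.9
ee_pos: [0.6099, -0.0279, 0.1706]
eef_rot: [[-0.363, 0.932, -0.0], [0.932, 0.363, -0.0], [-0.0, -0.0, -1.0]]
ft_force: [-0.5, -0.0, -0.4]
width: 0.0142
```

```bash
python3 st.py
```

```text
t 21.9 p [ 0.6099 -0.0279  0.1706] yaw 1.9428 tilt [-0.0001 -0.0001] F [-0.5 -0.  -0.4] T [0.09  0.245 0.227] q6 -2.044 eff6 -0.451 w 0.0142
```

Request:
apply_moves(moves=[[0,0,0,0,0,0.05,-1],[0,0,0,0,0,0.05,-1],[0,0,0,0,0,0.05,-1]])

```text
time_s: 22.2
ee_pos: [0.61, -0.0279, 0.1706]
eef_rot: [[-0.22, 0.975, -0.0], [0.975, 0.22, -0.0], [-0.0, -0.0, -1.0]]
ft_force: [-1.5, -0.2, 0.1]
width: 0.0139
```

```bash
python3 st.py
```

```text
t 22.2 p [ 0.61   -0.0279  0.1706] yaw 1.7928 tilt [-0.0001 -0.0003] F [-1.5 -0.2  0.1] T [0.108 0.209 0.158] q6 -1.894 eff6 -0.444 w 0.0139
```

Request:
apply_moves(moves=[[0,0,0,0,0,0.05,-1]])

```text
time_s: 22.3
ee_pos: [0.61, -0.028, 0.1706]
eef_rot: [[-0.171, 0.985, -0.0], [0.985, 0.171, -0.0], [-0.0, -0.0, -1.0]]
ft_force: [-0.7, 0.2, -0.1]
width: 0.0141
```

```bash
python3 st.py
```

```text
t 22.3 p [ 0.61   -0.028   0.1706] yaw 1.7427 tilt [-0.0001 -0.0003] F [-0.7  0.2 -0.1] T [-0.007  0.191  0.181] q6 -1.844 eff6 -0.443 w 0.0141
```

Request:
apply_moves(moves=[[0,0,0,0,0,0.05,-1]])

```text
time_s: 22.4
ee_pos: [0.61, -0.028, 0.1706]
eef_rot: [[-0.122, 0.993, -0.0], [0.993, 0.122, -0.0], [-0.0, -0.0, -1.0]]
ft_force: [-0.2, 0.2, -0.1]
width: 0.0137
```

```bash
python3 st.py
```

```text
t 22.4 p [ 0.61   -0.028   0.1706] yaw 1.6927 tilt [-0.     -0.0003] F [-0.2  0.2 -0.1] T [0.019 0.239 0.19 ] q6 -1.794 eff6 -0.442 w 0.0137
```

Request:
apply_moves(moves=[[0,0,0,0,0,0.05,-1]])

```text
time_s: 22.5
ee_pos: [0.61, -0.028, 0.1706]
eef_rot: [[-0.072, 0.997, -0.0], [0.997, 0.072, -0.0], [-0.0, -0.0, -1.0]]
ft_force: [-0.7, -0.2, 0.7]
width: 0.0139
```

```bash
python3 st.py
```

```text
t 22.5 p [ 0.61   -0.028   0.1706] yaw 1.6427 tilt [-0.     -0.0004] F [-0.7 -0.2  0.7] T [0.037 0.21  0.214] q6 -1.744 eff6 -0.44 w 0.0139
```

Request:
apply_moves(moves=[[0,0,0,0,0,0.05,-1]])

```text
time_s: 22.6
ee_pos: [0.61, -0.0281, 0.1706]
eef_rot: [[-0.022, 1.0, 0.0], [1.0, 0.022, -0.0], [-0.0, -0.0, -1.0]]
ft_force: [-0.8, -0.4, 0.1]
width: 0.014
```

```bash
python3 st.py
```

```text
t 22.6 p [ 0.61   -0.0281  0.1706] yaw 1.5926 tilt [ 0.     -0.0004] F [-0.8 -0.4  0.1] T [0.036 0.206 0.202] q6 -1.694 eff6 -0.439 w 0.014
```

The wrist moment rose from about 0.125 to 0.195 N m. The joint-6 effort shows the same step, from −0.52 to −0.44, starting at yaw ≈ 2.1. So the touch came at yaw ≈ 2.07, and the target is yaw ≈ 0.50. I'll continue and check the growth on the way.

Request:
apply_moves(moves=[[0,0,0,0,0,0.05,-1],[0,0,0,0,0,0.05,-1],[0,0,0,0,0,0.05,-1],[0,0,0,0,0,0.05,-1]])

```text
time_s: 23.0
ee_pos: [0.61, -0.0281, 0.1706]
eef_rot: [[0.177, 0.984, -0.0], [0.984, -0.177, -0.001], [-0.001, 0.0, -1.0]]
ft_force: [-1.9, -0.6, 0.0]
width: 0.0141
```

```bash
python3 st.py
```

```text
t 23.0 p [ 0.61   -0.0281  0.1706] yaw 1.3926 tilt [-0.     -0.0006] F [-1.9 -0.6  0. ] T [-0.052  0.186  0.181] q6 -1.494 eff6 -0.433 w 0.0141
```

Request:
apply_moves(moves=[[0,0,0,0,0,0.05,-1],[0,0,0,0,0,0.05,-1],[0,0,0,0,0,0.05,-1],[0,0,0,0,0,0.05,-1]])

```text
time_s: 23.4
ee_pos: [0.61, -0.0282, 0.1706]
eef_rot: [[0.369, 0.929, -0.0], [0.929, -0.369, -0.001], [-0.001, 0.0, -1.0]]
ft_force: [-0.5, -0.6, 0.4]
width: 0.0142
```

```bash
python3 st.py
```

```text
t 23.4 p [ 0.61   -0.0282  0.1706] yaw 1.1925 tilt [-0.0001 -0.0007] F [-0.5 -0.6  0.4] T [-0.113  0.144  0.233] q6 -1.294 eff6 -0.428 w 0.0142
```

Request:
apply_moves(moves=[[0,0,0,0,0,0.05,-1],[0,0,0,0,0,0.05,-1],[0,0,0,0,0,0.05,-1],[0,0,0,0,0,0.05,-1]])

```text
time_s: 23.8
ee_pos: [0.6099, -0.0283, 0.1705]
eef_rot: [[0.547, 0.837, -0.0], [0.837, -0.547, -0.001], [-0.001, 0.0, -1.0]]
ft_force: [-0.6, -1.3, 0.0]
width: 0.0139
```

```bash
python3 st.py
```

```text
t 23.8 p [ 0.6099 -0.0283  0.1705] yaw 0.9924 tilt [-0.0002 -0.0009] F [-0.6 -1.3  0. ] T [-0.185  0.25   0.229] q6 -1.094 eff6 -0.423 w 0.0139
```

Request:
apply_moves(moves=[[0,0,0,0,0,0.05,-1],[0,0,0,0,0,0.05,-1],[0,0,0,0,0,0.05,-1],[0,0,0,0,0,0.05,-1]])

```text
time_s: 24.2
ee_pos: [0.6099, -0.0284, 0.1706]
eef_rot: [[0.702, 0.712, -0.0], [0.712, -0.702, -0.001], [-0.001, 0.001, -1.0]]
ft_force: [-2.2, -1.6, -0.9]
width: 0.0137
```

```bash
python3 st.py
```

```text
t 24.2 p [ 0.6099 -0.0284  0.1706] yaw 0.7923 tilt [-0.0003 -0.001 ] F [-2.2 -1.6 -0.9] T [-0.254  0.271  0.251] q6 -0.894 eff6 -0.417 w 0.0137
```

The effort grows by about 0.026 N m/rad, which matches the spring's 0.04 per quarter turn, so the puck is bearing on the stone. I'll turn the last 0.28 rad and hold.

Request:
apply_moves(moves=[[0,0,0,0,0,0.04,-1],[0,0,0,0,0,0.04,-1],[0,0,0,0,0,0.04,-1],[0,0,0,0,0,0.04,-1],[0,0,0,0,0,0.04,-1],[0,0,0,0,0,0.04,-1],[0,0,0,0,0,0.04,-1],[0,0,0,0,0,0,-1],[0,0,0,0,0,0,-1]])

```text
time_s: 25.1
ee_pos: [0.6097, -0.0285, 0.1706]
eef_rot: [[0.87, 0.493, -0.001], [0.493, -0.87, -0.001], [-0.001, 0.001, -1.0]]
ft_force: [-1.9, -3.4, -0.0]
width: 0.0137
```

```bash
python3 st.py
```

```text
t 25.1 p [ 0.6097 -0.0285  0.1706] yaw 0.5151 tilt [-0.0006 -0.001 ] F [-1.9 -3.4 -0. ] T [-0.543  0.472  0.202] q6 -0.617 eff6 0.24 w 0.0137
```

Request:
apply_moves(moves=[[0,0,0,0,0,0,1],[0,0,0,0,0,0,1],[0,0,0,0,0,0,1],[0,0,0,0,0,0,1],[0,0,0,0,0,0,1],[0,0,0,0,0,0,1],[0,0,0,0,0,0,1],[0,0,0,0,0,0,1],[0,0,-0.03,0,0,0,1],[0,0,-0.04,0,0,0,1],[0,0,-0.04,0,0,0,1],[0,0,-0.04,0,0,0,1]])

```text
time_s: 26.3
ee_pos: [0.6097, -0.0278, 0.3222]
eef_rot: [[0.871, 0.492, 0.0], [0.492, -0.871, 0.0], [0.0, 0.0, -1.0]]
ft_force: [0.6, 0.8, 0.9]
width: 0.0876
```

Request:
apply_moves(moves=[[0,0,-0.04,0,0,0,1],[0,0,0,0,0,0,1],[0,0,0,0,0,0,1],[0,0,0,0,0,0,1]])

```text
time_s: 26.7
ee_pos: [0.6099, -0.0278, 0.3587]
eef_rot: [[0.871, 0.492, -0.003], [0.492, -0.871, 0.0], [-0.002, -0.002, -1.0]]
ft_force: [0.3, 0.1, -0.0]
width: 0.0881
```

```bash
python3 st.py; python3 snap.py scene 285 250 s8; python3 -c "
from workcell import *
import cv2
cv2.imwrite('pics/top8.png',get_image('top')['color'])"
```

```text
t 26.7 p [ 0.6099 -0.0278  0.3587] yaw 0.5145 tilt [-0.0028  0.0003] F [ 0.3  0.1 -0. ] T [-0.066 -0.019  0.002] q6 -0.616 eff6 -0.0 w 0.0881
```

View pics/s8.png

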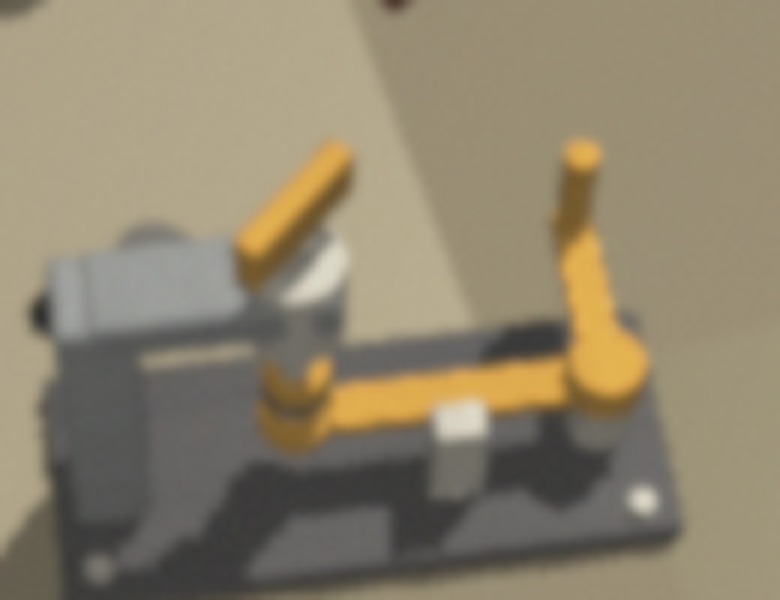

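View pics/top8.png

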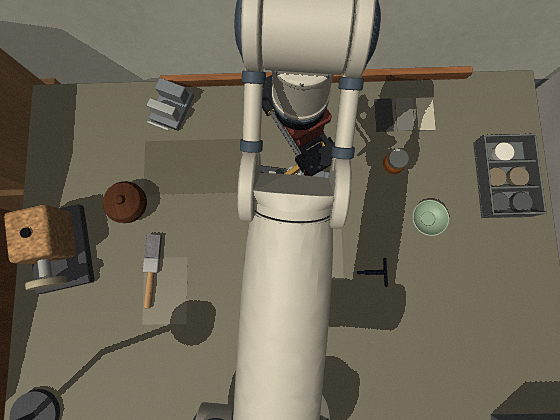

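```bash
python3 - <<'E'
import numpy as np
c=np.load("s8.npz"); W=[]
for u in((340,147),(248,241)):
    p=(np.array(u)+.5)/6-.5+[220,200]
    d=c["R"].T@np.linalg.solve(c["K"],np.append(p,1)); o=-c["R"].T@c["t"]; W.append(o+d*(.201-o[2])/d[2])
d=W[1]-W[0]; print(W,np.linalg.norm(d),np.arctan2(d[1],d[0]))
E
python3 -c "
from workcell import *
job_done()"
```

```text
[array([ 0.59909129, -0.0071765 ,  0.201     ]), array([ 0.62664974, -0.04776395,  0.201     ])] 0.04905924834472967 -0.9743110535367213
the job is handed in; nothing more can be done
```

I swung the brass arm home against its stop, turned the knob to about a quarter turn past the touch, let go of both, and handed the job in at about 27 s of the 72 s.

- **Arm:** I gripped the handle and swung it through about 0.74 rad. It stopped at (0.5586, 0.1015) m, within 1 mm of the predicted home position. Pushing further only raised the force to about 11 N. The picture after I let go shows it against the stop block with the stone under the puck.
- **Knob:** I turned it clockwise about 2.16 rad, took a second grip half a turn back, and carried on.
    - **Touch:** I read it at about 2.5 rad of turn. The wrist moment rose from about 0.125 to 0.195 N m, and the joint-6 effort stepped by about 0.07 to 0.08 N m at the same place. After that the effort grew by about 0.026 N m/rad, which matches the spring.
    - **Past the touch:** I added about 1.57 rad. I place the touch to about ±0.1 rad, against an allowed error of about ±0.44 rad.
- **Last checks:** The knob is released. In the last picture the wing sits at −0.97 rad, against −1.06 rad expected. That is within the accuracy of the picture, or at worst a slip of about 0.08 rad.
- **Bystanders:** The dish, key, jar, bowl and brush look unmoved.

Some things disagreed or stayed unconfirmed:
- The first image fit put the stone's top at 62.4 mm, while the touch implies about 65 mm. I trusted the touch.
- The gripper read about 14 mm on the 12 mm wing.
- Single moment readings were noisy, by about ±0.03 N m.
- The robot arm hid the spare puck and the black stone in the last top view. They were in place in an earlier one, and nothing went near them afterwards.

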